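# Start the sole press from its bench console

### The arm

A 7-joint arm with a two-finger parallel gripper is mounted at the origin on the work surface. World frame = base frame: x ahead of the robot, y to its left, z up, the work surface at z = 0. Lengths are in m, angles in rad, forces in N, time in s.
With the tool pointing down it reaches from about 0.425 to 0.925 m from the base axis. Payload 6.8 kg.
Tool frame: the origin (TCP) lies on the front face of the gripper's body, between the roots of the fingers; the fingertips stand 73 mm ahead of it and the grasp point (between the pads) lies 54 mm ahead of it (bot.finger_overhang is the z of the fingertips in the tool frame, in m); z points along the fingers, y is the line along which they close (so a half turn about z gives the same grasp; the last joint's range is limited). The gripper opens to 85 mm and grips with 20 to 120 N. Pads are 22 mm wide; open, the fingers measure 114 mm over their backs; the gripper's body (76 mm by 85 mm) begins 54 mm behind the grasp point. The pads swing forward as they close: fully open they stand 13 mm farther back than shut.
Start: joints at [-1.439, 0.477, 0.022, 1.555, -0.011, 1.109, -0.083], TCP at [0.16, 0.656, 0.304] pointing down, gripper open.
Joint ranges: [-2.96, 2.96], [-0.34, 2.1], [-1.41, 1.46], [0.24, 2.44], [-1.37, 4.51], [0.17, 1.92], [-2.96, 2.96]. Speed limits (rad/s): [2.39, 2.39, 3.14, 3.14, 3.14, 3.14, 3.14].

### API

Orientations are given as a unit quaternion [w, x, y, z].
In Python, from station import bot gives the robot as it stands.
- The arm moves only by the tool servo_tool, never from a script. Its argument "motion" is one flat list of numbers, 7 for each row, row after row: the shift along the tool's x, y, z as a fraction of full scale, then the turn, a rotation vector about the tool's x, y, z as a fraction of full scale, then the closure, from 0 (fully open) to 1 (shut). In form: [tx, ty, tz, ax, ay, az, gripper, tx, ty, tz, ax, ay, az, gripper, ...]. A call has 1 to 5 rows; each row shifts and turns the commanded pose from where the row before left it, along the tool's axes as they then stand; what a row does not reach is not made up. Full scale, the value 1, is 0.02 m for a shift and 0.15 rad for a turn. A row lasts 1/8 s, in which the tool goes at most 62.5 mm and 10.7 degrees, less where a joint would pass 70% of its speed; a pose out of reach is approached as far as the arm can. A call with a number of a shift or a turn outside -1 to 1 is refused whole. A call with a gripper value outside its range is refused whole. The fingers move at their own pace and stop on an object; "grip_force" is the grip in N (left out, the last holds). Time passes only in rows, so rows that do not move let the fingers close. It gives the time, the measured TCP pose, the force, the opening and the grip force at its end, in the units of the state.
- bot.get_obs(): the state, without advancing time (a new reading comes with each control period).
- bot.read_camera(name): name is "scene" or "top"; returns the picture (420x560x3 uint8, red, green, blue); there is no depth.
- bot.get_calibration(name): a dict with "mtx" (3x3 intrinsics, pixels), "rvec" (rotation vector, rad) and "tvec" (3), from world to camera coordinates, as OpenCV has them. Camera axes: x right, y down, z forward; pixel columns grow to the right and rows downward; lengths in m; the calibration is good to about 2 mm. A picture is of the moment at which its call begins. get_calibration takes no time and is no camera call.
- bot.hand_in(): hands the job in; it is judged then, once.
Trained networks look in the newest picture that a camera, given by its name, has taken for a name from the list of things; names that differ only in an ending like _2 or _b are one class to them, and where a whole thing is asked for, a point or a joint stands for the part that bears it (a point fixed in the world has none). Each returns a list of dicts, best first, with "p" (0 to 1); they miss things now and then, are a little off and sometimes report something else, mostly with a low value. They report only what shows in the picture. A call takes as long as a camera call.
- bot.boxes_of(camera, name): "uv" ([column, row] in pixels, amid what is visible of it).
The state is a dict: "t": time; "q": joint angles; "joint_vel": joint speeds; "joint_torque": joint torques, N m; "eef_pos": TCP position; "tool_rot": TCP orientation; "contact_force": force on the tool from outside, world axes, zero at the start; "torque": the same for the moment, N m; "gripper_width": opening from 0.0 (shut) to 1.0 (fully open); "grasp_force": force on a finger pad.
Only numpy, scipy, OpenCV 4.12 (cv2) and the standard library are available. Lean on these libraries where they do the work, as an engineer would, in place of code of your own. Each camera call takes 0.05 s, during which the arm holds its last target. There are 200 camera calls.

### The job

Start the sole press from the grey console on the cobbler's bench, pressing with the fingertips: first push down the raised half of the rocker paddle until it has tipped fully over (air on), then push the square key fully home so that it stays in (clamp), and last press the large round mushroom button fully down and keep it held: the program finishes while the fingers still hold that button down. Do not press the small round button, and leave the jar, hammer, heel and spool where they are; nothing is to be picked up.

Things in the scene. Friction and masses are not known exactly. Their poses are not given: they have to be found in the camera images.
- console: Flat grey steel box fixed to the bench, 250 x 250 mm, lid 40 mm above the bench; origin at the centre of its underside, z up, x away from the robot (turned up to 0.5 rad). Four 100 mm square plates, tops 50 mm above the bench, are centred 56 mm either way in x and y from its centre and turned with it; each carries a black control. Which control is in which spot varies
- rocker (a joint): Angle in rad of the V-shaped black rocker paddle, 80 mm long along the console's x, 44 mm wide, hinged at the middle of its plate about the console's y. 0 (off): the half nearer the robot is level, the far half rises 0.30 rad. 0.30 (on): tipped over, far half level. Starts at 0 to 0.03, needs about 4 to 6 N at its press point, stays where it is left
- rocker_top (a point): Press point on the top face of the rocker's raised half, 27 mm out from the hinge line on the paddle's middle; moves with the paddle: about 74 mm above the bench when off, 66 mm when on (a half's level top is at 66 mm). Low grey strips round the paddle reach 59 mm above the bench
- key (a joint): How far the square key is pushed in, m: 0 out, 0.008 fully home. It takes about 5 N and has no return spring: it stays where it is left
- key_top (a point): Centre of the top face of the square black key, 36 x 36 mm, 68 mm above the bench when out, 60 mm when home; moves with the key. Its flat grey surround is 53 mm above the bench
- palm (a joint): How far the mushroom button is pressed, m: 0 released, 0.006 fully down. A spring returns it; fully down takes about 8 N
- palm_top (a point): Centre of the flat top of the large round black mushroom button, head 54 mm across and 14 mm thick, its top 74 mm above the bench when released and 68 mm when fully down; moves with the button
- palm_base: Station plate under the mushroom button, carrying the button: origin at the centre of the plate's underside, 40 mm above the bench, axes as the console's
- spare (a joint): How far the small round button is pressed, m: 0 released, 0.005 fully down. Not to be pressed. A spring of 5 N returns it
- spare_top (a point): Centre of the top of the small round black button, 24 mm across, 66 mm above the bench when released
- glue_jar: Loose amber glue jar with a steel cap, 68 mm across, 95 mm high, standing beside the console; origin at the centre of its underside
- hammer: Loose hammer, 260 mm long, lying beyond the console; origin on its underside, handle along its -x
- rubber_heel: Loose black rubber shoe heel lying flat, about 80 x 66 x 12 mm; origin on its underside
- thread_spool: Loose wooden thread spool standing upright, 48 mm across, 60 mm high; origin at the centre of its underside

How it is judged:
On the way, in this order (a step that is already met when the one before it is completed fails the run):
1. the rocker is tipped fully over (value of joint rocker above 0.25 rad), for 0.1 s.
2. the square key is pushed home (value of joint key above 0.0062 m and value of joint rocker above 0.25 rad), for 0.1 s.
3. the mushroom button is pressed down by the fingers (value of joint palm above 0.0045 m and contact force between the fingers and palm_base above 2 N), for 0.2 s.
At the end, for the whole second after the job is handed in: The fingers are holding the mushroom button down (more than 4.5 of its 6 mm, over 2 N), the rocker is on (over 0.25 of 0.30 rad), the square key is home (more than 6.2 of 8 mm) and the small round button is out (all of step 2 and all of step 3 and value of joint spare below 0.0015 m); the arm keeps its last pose, push and grip.
It fails at once if the square key is pressed before the rocker is on (value of joint key above 0.003 m and value of joint rocker below 0.25 rad).
It fails at once if the mushroom button is pressed before the rocker is on and the key is home (value of joint palm above 0.003 m and (value of joint rocker below 0.25 rad or value of joint key below 0.0062 m)).
It fails at once if the small round button is pressed (value of joint spare above 0.0025 m).
It fails at once if the jar, hammer, heel or spool is moved more than 20 mm or lifted (distance of any of glue_jar, hammer, rubber_heel, thread_spool from where it was at the start of the episode above 0.02 m).
It also fails if it takes over 38 s, if anything falls off the work surface, if the arm or the gripper's body presses on something with over 40 N, if the wrist force passes 120 N, or if a joint passes its speed limit or range.

## Working session

There is one attempt and no reset: what is moved stays moved. The work goes in short steps, Python scripts to look and compute and a tool call to move; the robot and the scene stay as the last step left them, time stands still between calls to the robot, and variables do not carry over. Pictures are saved under pics/ and viewed, at most 10 in all, crops included, and the job is handed in when it is done.

Besides the shell and the picture viewer there is one more tool, called after "Emit:" as name(argument=value, ...) on one line, values as JSON. servo_tool: Moves the arm, as the interface text tells. Shift numbers are shares of 0.02 m and turn numbers shares of 0.15 rad, none past 1 either way. Its arguments: {"type":"object","properties":{"motion":{"type":"array","items":{"type":"number","minimum":-1,"maximum":1}},"grip_force":{"type":"number"}},"required":["motion"]}

```bash
mkdir -p pics; cat > h.py <<'E'
import numpy as np, cv2
from station import bot
def ray(cam,uv,z):
    c=bot.get_calibration(cam);K=np.array(c['mtx'],float);R=cv2.Rodrigues(np.array(c['rvec'],float))[0];t=np.array(c['tvec'],float).ravel()
    d=R.T@np.linalg.inv(K)@np.array([uv[0],uv[1],1.]);o=-R.T@t
    return o+d*(z-o[2])/d[2]
def proj(cam,P):
    c=bot.get_calibration(cam)
    return cv2.projectPoints(np.array(P,float).reshape(-1,3),np.array(c['rvec'],float),np.array(c['tvec'],float),np.array(c['mtx'],float),None)[0].reshape(-1,2)
E
python3 - <<'E'
from h import *
np.set_printoptions(precision=4,suppress=True)
for c in('top','scene'):
    im=bot.read_camera(c);cv2.imwrite(f'pics/{c}0.png',im[:,:,::-1])
    for n,z in(('console',.04),('rocker_top',.074),('key_top',.068),('palm_top',.074),('spare_top',.066),('glue_jar',.05),('hammer',.01),('rubber_heel',.01),('thread_spool',.03)):
        for r in bot.boxes_of(c,n)[:2]: print(c,n,r['uv'],round(r['p'],2),ray(c,r['uv'],z))
o=bot.get_obs();print(o['t'],o['eef_pos'],o['tool_rot'],o['contact_force'])
E
```

```text
top console [293.3, 226.7] 0.61 [0.6035 0.0245 0.04  ]
top console [325.3, 201.3] 0.37 [ 0.6527 -0.0418  0.04  ]
top rocker_top [320.9, 259.1] 0.61 [ 0.5382 -0.0247  0.074 ]
top key_top [267.6, 194.7] 0.61 [0.6659 0.0737 0.068 ]
top glue_jar [194.8, 201.8] 0.57 [0.6582 0.2188 0.05  ]
top hammer [282.8, 122.8] 0.84 [0.8258 0.038  0.01  ]
top rubber_heel [390.1, 253.3] 0.65 [ 0.544  -0.1751  0.01  ]
top thread_spool [267.7, 194.7] 0.72 [0.6708 0.074  0.03  ]
top thread_spool [176.7, 265.4] 0.71 [0.5334 0.2603 0.03  ]
scene console [256.1, 243.8] 0.74 [0.7322 0.0265 0.04  ]
scene rocker_top [243.8, 182.5] 0.89 [ 0.543  -0.0231  0.074 ]
scene rocker_top [278.0, 220.0] 0.59 [0.684  0.0732 0.074 ]
scene key_top [278.9, 222.3] 0.58 [0.685  0.0754 0.068 ]
scene palm_top [235.0, 212.3] 0.65 [ 0.6636 -0.0298  0.074 ]
scene spare_top [288.8, 196.6] 0.38 [0.5822 0.0931 0.066 ]
scene glue_jar [336.8, 229.6] 0.88 [0.6796 0.2111 0.05  ]
scene glue_jar [231.6, 211.5] 0.19 [ 0.6318 -0.0432  0.05  ]
scene hammer [257.8, 282.3] 0.72 [0.8238 0.0389 0.01  ]
scene hammer [335.4, 230.6] 0.45 [0.6369 0.2113 0.01  ]
scene rubber_heel [185.9, 199.0] 0.65 [ 0.5404 -0.1778  0.01  ]
scene rubber_heel [233.3, 220.4] 0.65 [ 0.6176 -0.0427  0.01  ]
scene thread_spool [353.6, 200.1] 0.9 [0.5367 0.2578 0.03  ]
scene thread_spool [246.1, 183.5] 0.54 [ 0.4866 -0.025   0.03  ]
1.0 [0.1603 0.6557 0.3039] [-0.      0.1196  0.9928  0.    ] [ 0.3851 -0.1339  0.3884]
```

View pics/top0.png

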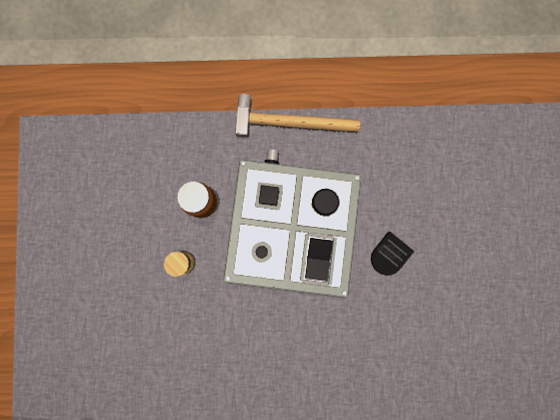

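View pics/scene0.png

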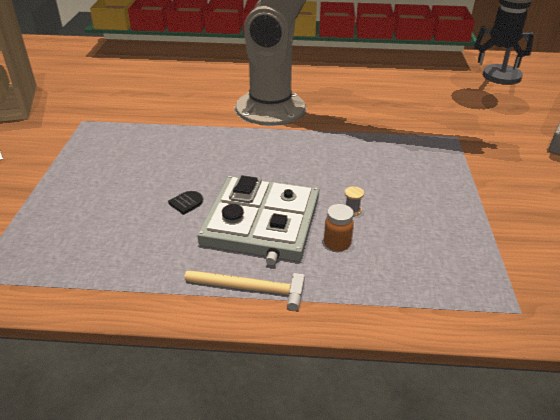

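The top view shows the rocker near-right (318,258), mushroom button far-right (325,202), key far-left (268,195) and small button near-left (262,252). The scene view agrees. The console is turned by about -0.12 rad. Next I fit its pose.

```bash
cat >> h.py <<'E'
def R2(a): return np.array([[np.cos(a),-np.sin(a)],[np.sin(a),np.cos(a)]])
def todo(target_xy,tip_z,yaw):
    "shift in tool axes (units 0.02 m) and turn about tool z (units .15) to bring shut tips to target"
    from scipy.spatial.transform import Rotation as Ro
    o=bot.get_obs();w,x,y,z=o['tool_rot'];R=Ro.from_quat([x,y,z,w])
    p=np.array([*target_xy,tip_z+bot.finger_overhang]);Rt=Ro.from_matrix(np.column_stack([[-np.cos(yaw),-np.sin(yaw),0],[-np.sin(yaw),np.cos(yaw),0],[0,0,-1]]))
    rv=(R.inv()*Rt).as_rotvec()
    print('t',o['t'],'eef',o['eef_pos'],'w',o['gripper_width'],'F',o['contact_force'],'\nshift now',R.inv().apply(p-o['eef_pos'])/.02,'shift after turn',Rt.inv().apply(p-o['eef_pos'])/.02,'turn',rv/.15)
E
python3 - <<'E'
from h import *
np.set_printoptions(precision=4,suppress=True)
print(bot.finger_overhang)
im=cv2.imread('pics/top0.png');hsv=cv2.cvtColor(im,cv2.COLOR_BGR2HSV)
m=((hsv[...,2]>205)&(hsv[...,1]<25)).astype(np.uint8);roi=np.zeros_like(m);roi[158:300,222:364]=1;m*=roi
v,u=np.nonzero(m);P=np.array([ray('top',(a,b),.05)[:2] for a,b in zip(u,v)],np.float32)
r=cv2.minAreaRect(P);print('union (212mm)',r)
n,l,s,c=cv2.connectedComponentsWithStats(m)
for i in range(1,n):
    if s[i,4]>150:
        q=P[l[v,u]==i];print(s[i,4],cv2.minAreaRect(q))
# dark controls by threshold
d=((hsv[...,2]<70).astype(np.uint8))*roi
n,l,s,c=cv2.connectedComponentsWithStats(d)
for i in range(1,n):
    if s[i,4]>60: print('dark',s[i],c[i],ray('top',c[i],.07))
E
```

```text
0.0726Traceback (most recent call last):
  File "<stdin>", line 6, in <module>
  File "h.py", line 4, in ray
    c=bot.get_calibration(cam);K=np.array(c['mtx'],float);R=cv2.Rodrigues(np.array(c['rvec'],float))[0];t=np.array(c['tvec'],float).ravel()
ValueError: time passes only in moves, steps and waits
```

```bash
sed -i 's/^from station import bot/from station import bot\nfrom functools import lru_cache\ncal=lru_cache(None)(bot.get_calibration)/; s/c=bot.get_calibration(cam)/c=cal(cam)/' h.py
python3 - <<'E'
from h import *
np.set_printoptions(precision=4,suppress=True)
im=cv2.imread('pics/top0.png');hsv=cv2.cvtColor(im,cv2.COLOR_BGR2HSV)
m=((hsv[...,2]>205)&(hsv[...,1]<25)).astype(np.uint8);roi=np.zeros_like(m);roi[158:300,222:364]=1;m*=roi
m=cv2.morphologyEx(m,cv2.MORPH_OPEN,np.ones((3,3),np.uint8))
v,u=np.nonzero(m);P=np.array([ray('top',(a,b),.05)[:2] for a,b in zip(u,v)],np.float32)
print('union (212mm)',cv2.minAreaRect(P))
n,l,s,c=cv2.connectedComponentsWithStats(m)
for i in range(1,n):
    if s[i,4]>150: print(s[i,4],cv2.minAreaRect(P[l[v,u]==i]))
d=((hsv[...,2]<70).astype(np.uint8))*roi
n,l,s,c=cv2.connectedComponentsWithStats(d)
for i in range(1,n):
    if s[i,4]>60: print('dark',s[i],c[i],ray('top',c[i],.07))
E
```

```text
union (212mm) ((0.5946956872940063, 0.020575635135173798), (0.22154617309570312, 0.22194889187812805), 81.0822525024414)
1707 ((0.6660014390945435, 0.07208289206027985), (0.09762070327997208, 0.09699666500091553), 81.00747680664062)
1717 ((0.648699939250946, -0.03846424072980881), (0.09775613993406296, 0.09699586778879166), 81.13298034667969)
2134 ((0.555279016494751, 0.08941245079040527), (0.09772882610559464, 0.09779258072376251), 81.00597381591797)
437 ((0.5439743399620056, 0.018768928945064545), (0.017408937215805054, 0.09614742547273636), 81.22917175292969)
413 ((0.5320205092430115, -0.06122059002518654), (0.016318053007125854, 0.09711791574954987), 81.2047348022461)
dark [259 185  20  21 329] [268.4316 194.9818] [0.6651 0.0721 0.07  ]
dark [312 189  27  27 561] [325.016 201.852] [ 0.6484 -0.0375  0.07  ]
dark [305 238  28  42 891] [318.376  258.5511] [ 0.5393 -0.0203  0.07  ]
dark [256 246  11  12 100] [261.09 251.52] [0.5561 0.0893 0.07  ]
```

```bash
python3 - <<'E'
from h import *
np.set_printoptions(precision=3,suppress=True)
todo((.5647,-.0254),.12,-.155)
E
```

```text
t 1.0 eef [0.16  0.656 0.304] w 0.9989805003371014 F [ 0.385 -0.134  0.388] 
shift now [-27.73  -28.279   5.564] shift after turn [-25.235 -30.526   5.566] turn [ 0.    -0.    -0.565]
```

Emit:
servo_tool(motion=[-1, -1, 0, 0, 0, -0.565, 1, -1, -1, 0, 0, 0, 0, 1, -1, -1, 0, 0, 0, 0, 1, -1, -1, 0, 0, 0, 0, 1, -1, -1, 0, 0, 0, 0, 1], grip_force=20)

```text
t: 1.62
eef_pos: [0.2422, 0.5394, 0.304]
tool_rot: [0.0, 0.078, 0.997, 0.0]
contact_force: [0.7, 0.1, 0.6]
gripper_width: 0.0
grasp_force: 0.0
```

Emit:
servo_tool(motion=[-1, -1, 0, 0, 0, 0, 1, -1, -1, 0, 0, 0, 0, 1, -1, -1, 0, 0, 0, 0, 1, -1, -1, 0, 0, 0, 0, 1, -1, -1, 0, 0, 0, 0, 1])

```text
t: 2.25
eef_pos: [0.3256, 0.4251, 0.3041]
tool_rot: [0.0, 0.077, 0.997, 0.0]
contact_force: [0.2, 0.2, -0.1]
gripper_width: 0.002
grasp_force: 0.0
```

Emit:
servo_tool(motion=[-1, -1, 0, 0, 0, 0, 1, -1, -1, 0, 0, 0, 0, 1, -1, -1, 0, 0, 0, 0, 1, -1, -1, 0, 0, 0, 0, 1, -1, -1, 0, 0, 0, 0, 1])

```text
t: 2.88
eef_pos: [0.4089, 0.3109, 0.3041]
tool_rot: [0.0, 0.077, 0.997, 0.0]
contact_force: [0.2, 0.2, 0.8]
gripper_width: 0.0
grasp_force: 0.0
```

Emit:
servo_tool(motion=[-1, -1, 0, 0, 0, 0, 1, -1, -1, 0, 0, 0, 0, 1, -1, -1, 0, 0, 0, 0, 1, -1, -1, 0, 0, 0, 0, 1, -1, -1, 0, 0, 0, 0, 1])

```text
t: 3.5
eef_pos: [0.4923, 0.1967, 0.3041]
tool_rot: [0.0, 0.077, 0.997, 0.0]
contact_force: [0.1, -0.5, -0.3]
gripper_width: -0.007
grasp_force: 0.0
```

```bash
python3 - <<'E'
from h import *
np.set_printoptions(precision=3,suppress=True)
todo((.5647,-.0254),.12,-.155)
E
```

```text
t 3.5 eef [0.492 0.197 0.304] w -0.0066255527816462805 F [ 0.139 -0.531 -0.26 ] 
shift now [ -5.29  -10.413   5.573] shift after turn [ -5.292 -10.411   5.575] turn [0.002 0.002 0.   ]
```

Emit:
servo_tool(motion=[-0.53, -1, 0, 0, 0, 0, 1, -0.53, -1, 0, 0, 0, 0, 1, -0.53, -1, 0, 0, 0, 0, 1, -0.53, -1, 0.5, 0, 0, 0, 1, -0.53, -1, 1, 0, 0, 0, 1])

```text
t: 4.12
eef_pos: [0.5295, 0.0899, 0.2745]
tool_rot: [0.001, 0.077, 0.997, 0.001]
contact_force: [-0.3, 0.0, 0.4]
gripper_width: -0.002
grasp_force: 0.0
```

Emit:
servo_tool(motion=[-0.53, -1, 1, 0, 0, 0, 1, -0.53, -1, 1, 0, 0, 0, 1, -0.53, -1, 1, 0, 0, 0, 1, -0.53, -1, 1, 0, 0, 0, 1, -0.52, -1, 0, 0, 0, 0, 1])

```text
t: 4.75
eef_pos: [0.5647, -0.0171, 0.1924]
tool_rot: [-0.001, 0.077, 0.997, -0.0]
contact_force: [-0.6, 0.1, 0.5]
gripper_width: 0.001
grasp_force: 0.0
```

Emit:
servo_tool(motion=[0, -0.41, 0.07, 0, 0, 0, 1, 0, 0, 0, 0, 0, 0, 1])

```text
t: 5.0
eef_pos: [0.5638, -0.0248, 0.1926]
tool_rot: [-0.0, 0.078, 0.997, 0.0]
contact_force: [0.4, 0.8, -0.5]
gripper_width: 0.004
grasp_force: 0.0
```

```bash
python3 - <<'E'
from h import *
np.set_printoptions(precision=3,suppress=True)
todo((.5647,-.0254),.066,-.155)
im=bot.read_camera('scene');cv2.imwrite('pics/s1.png',cv2.resize(im[100:270,160:380,::-1],None,fx=3,fy=3))
E
```

```text
t 5.0 eef [ 0.564 -0.025  0.193] w 0.003939273529136367 F [ 0.366  0.815 -0.541] 
shift now [-0.048 -0.023  2.698] shift after turn [-0.048 -0.023  2.698] turn [ 0.001 -0.001 -0.006]
```

View pics/s1.png

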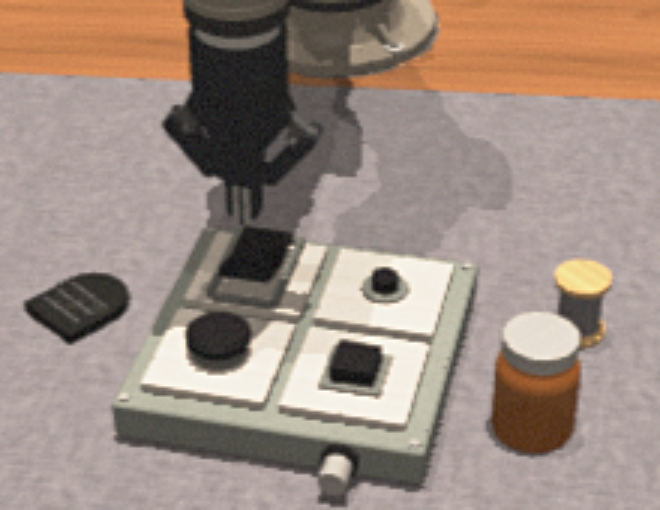

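The view shows the shut fingertips at crop (240,215), above the raised rocker half at (258,252). They are well clear of the mushroom button at (218,335). I'm lowering them now.

Emit:
servo_tool(motion=[-0.05, 0, 1, 0, 0, 0, 1, 0, 0, 0.8, 0, 0, 0, 1, 0, 0, 0.3, 0, 0, 0, 1, 0, 0, 0.3, 0, 0, 0, 1, 0, 0, 0.25, 0, 0, 0, 1])

```text
t: 5.68
eef_pos: [0.5665, -0.0246, 0.1402]
tool_rot: [0.002, 0.077, 0.997, 0.0]
contact_force: [2.6, 0.2, 4.6]
gripper_width: 0.006
grasp_force: 2.1
```

Emit:
servo_tool(motion=[0, 0, 0.05, 0, 0, 0, 1, 0, 0, 0, 0, 0, 0, 1])

```text
t: 5.92
eef_pos: [0.5658, -0.0248, 0.139]
tool_rot: [0.001, 0.077, 0.997, 0.0]
contact_force: [3.0, 0.5, 3.5]
gripper_width: -0.002
grasp_force: 1.9
```

Emit:
servo_tool(motion=[0, 0, 0.1, 0, 0, 0, 1, 0, 0, 0.1, 0, 0, 0, 1, 0, 0, 0, 0, 0, 0, 1])

```text
t: 6.3
eef_pos: [0.566, -0.0249, 0.1383]
tool_rot: [0.001, 0.078, 0.997, 0.001]
contact_force: [-8.9, 2.4, 38.6]
gripper_width: -0.002
grasp_force: 19.2
```

Emit:
servo_tool(motion=[0, 0, -1, 0, 0, 0, 1, 0, 0, -1, 0, 0, 0, 1, 0, 0, -0.5, 0, 0, 0, 1, 0, 0, 0, 0, 0, 0, 1])

```text
t: 6.8
eef_pos: [0.5648, -0.0249, 0.1845]
tool_rot: [-0.0, 0.077, 0.997, 0.0]
contact_force: [-0.5, 1.2, 0.0]
gripper_width: 0.0
grasp_force: 0.0
```

```bash
python3 - <<'E'
from h import *
np.set_printoptions(precision=3,suppress=True)
im=bot.read_camera('scene');cv2.imwrite('pics/s2.png',cv2.resize(im[100:270,160:380,::-1],None,fx=3,fy=3))
todo((.6656,.0721),.068,-.155)
E
```

```text
t 6.85 eef [ 0.565 -0.025  0.184] w 0.00047163459259020555 F [ 0.775 -0.232 -0.582] 
shift now [-4.247  5.568  2.163] shift after turn [-4.244  5.567  2.169] turn [-0.001 -0.007 -0.   ]
```

View pics/s2.png

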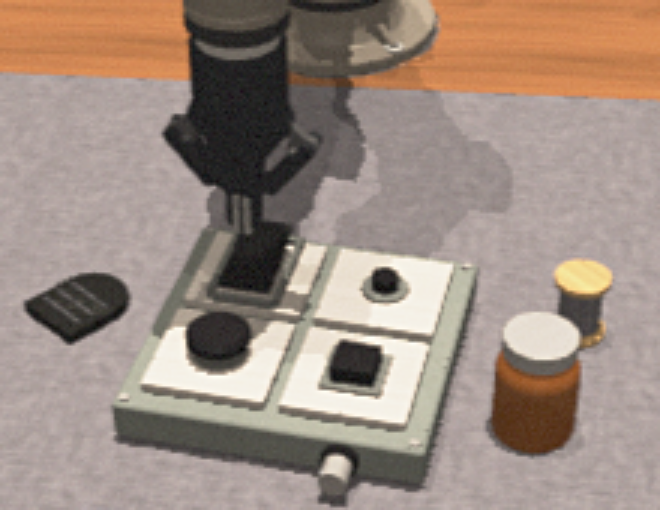

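In the new view the far half of the rocker at (248,268) lies level with its frame and the near half is up, so it is on. Next is the key.

Emit:
servo_tool(motion=[-0.85, 1, -0.5, 0, 0, 0, 1, -0.85, 1, 0, 0, 0, 0, 1, -0.85, 1, 0, 0, 0, 0, 1, -0.85, 1, 0, 0, 0, 0, 1, -0.84, 1, 0, 0, 0, 0, 1])

```text
t: 7.48
eef_pos: [0.6642, 0.0614, 0.1929]
tool_rot: [-0.001, 0.077, 0.997, -0.0]
contact_force: [0.6, -0.5, 0.2]
gripper_width: -0.001
grasp_force: 0.0
```

Emit:
servo_tool(motion=[0, 0.57, 0, 0, 0, 0, 1, 0, 0, 1, 0, 0, 0, 1, 0, 0, 0.8, 0, 0, 0, 1, 0, 0, 0.3, 0, 0, 0, 1, 0, 0, 0, 0, 0, 0, 1])

```text
t: 8.1
eef_pos: [0.6655, 0.0714, 0.1517]
tool_rot: [-0.001, 0.078, 0.997, -0.0]
contact_force: [-0.0, -0.1, -0.7]
gripper_width: 0.001
grasp_force: 0.0
```

```bash
python3 - <<'E'
from h import *
np.set_printoptions(precision=3,suppress=True)
im=bot.read_camera('scene');cv2.imwrite('pics/s3.png',cv2.resize(im[100:270,160:380,::-1],None,fx=3,fy=3))
todo((.6656,.0721),.068,-.155)
E
```

```text
t 8.15 eef [0.666 0.072 0.152] w 0.001378959660159684 F [-0.038 -0.168  0.482] 
shift now [0.024 0.021 0.591] shift after turn [0.024 0.021 0.591] turn [-0.002 -0.001 -0.005]
```

View pics/s3.png

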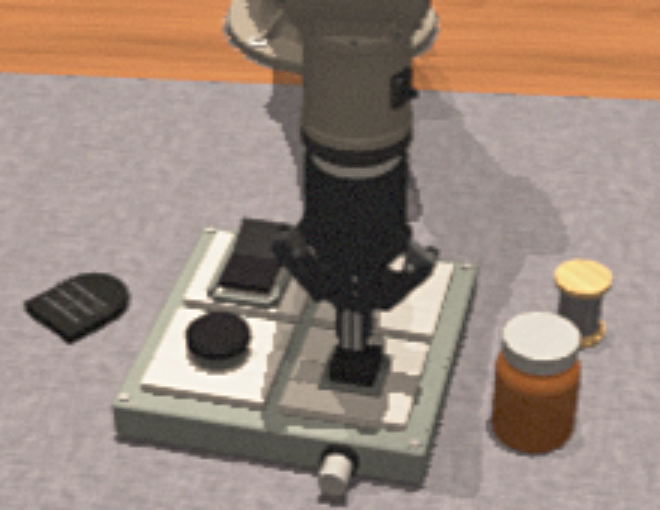

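The fingers at (352,335) are centred over the key at (357,365), and the rocker's near half at (265,235) is clearly raised. Pressing the key.

Emit:
servo_tool(motion=[0, 0, 0.5, 0, 0, 0, 1, 0, 0, 0.25, 0, 0, 0, 1, 0, 0, 0.2, 0, 0, 0, 1, 0, 0, 0.1, 0, 0, 0, 1, 0, 0, 0, 0, 0, 0, 1])

```text
t: 8.78
eef_pos: [0.6665, 0.0721, 0.1326]
tool_rot: [0.0, 0.078, 0.997, 0.0]
contact_force: [-2.4, -0.8, 10.7]
gripper_width: 0.002
grasp_force: 4.9
```

Emit:
servo_tool(motion=[0, 0, 0.08, 0, 0, 0, 1, 0, 0, 0, 0, 0, 0, 1])

```text
t: 9.02
eef_pos: [0.6666, 0.0721, 0.1324]
tool_rot: [0.001, 0.078, 0.997, 0.0]
contact_force: [-5.8, -0.1, 19.9]
gripper_width: 0.0
grasp_force: 10.0
```

Emit:
servo_tool(motion=[0, 0, -1, 0, 0, 0, 1, 0, 0, -1, 0, 0, 0, 1, 0, 0, -0.5, 0, 0, 0, 1, 0, 0, 0, 0, 0, 0, 1])

```text
t: 9.52
eef_pos: [0.6666, 0.0723, 0.1809]
tool_rot: [0.001, 0.077, 0.997, 0.0]
contact_force: [-0.7, -0.6, -0.5]
gripper_width: 0.004
grasp_force: 0.0
```

```bash
python3 - <<'E'
from h import *
np.set_printoptions(precision=3,suppress=True)
im=bot.read_camera('scene');cv2.imwrite('pics/s4.png',cv2.resize(im[100:270,160:380,::-1],None,fx=3,fy=3))
todo((.6486,-.0382),.074,-.155)
E
```

```text
t 9.575 eef [0.666 0.072 0.18 ] w -0.00011818052446930385 F [-0.5    0.074 -0.385] 
shift now [ 0.01  -5.594  1.669] shift after turn [ 0.009 -5.593  1.67 ] turn [0.001 0.001 0.   ]
```

View pics/s4.png

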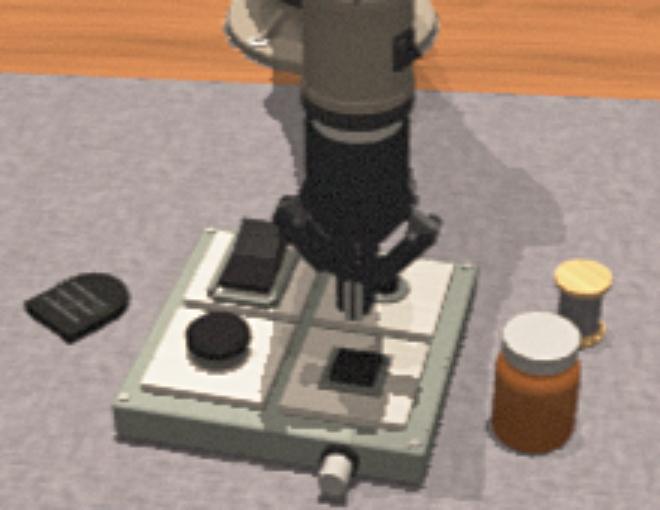

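The key at (357,367) has visibly sunk and stays in, stopping at 60 mm with force rising to 20 N. The rocker is still on. Last is the mushroom button.

Emit:
servo_tool(motion=[0, -1, 0, 0, 0, 0, 1, 0, -1, 0, 0, 0, 0, 1, 0, -1, 0, 0, 0, 0, 1, 0, -1, 0, 0, 0, 0, 1, 0, -1, 0, 0, 0, 0, 1])

```text
t: 10.2
eef_pos: [0.6504, -0.0284, 0.1799]
tool_rot: [0.0, 0.078, 0.997, -0.0]
contact_force: [-0.5, 0.6, -0.7]
gripper_width: -0.0
grasp_force: 0.0
```

Emit:
servo_tool(motion=[0, -0.59, 0, 0, 0, 0, 1, 0, 0, 0.9, 0, 0, 0, 1, 0, 0, 0.5, 0, 0, 0, 1, 0, 0, 0.3, 0, 0, 0, 1, 0, 0, 0, 0, 0, 0, 1])

```text
t: 10.82
eef_pos: [0.6484, -0.037, 0.1453]
tool_rot: [-0.001, 0.077, 0.997, 0.0]
contact_force: [-2.8, 1.9, 3.9]
gripper_width: 0.0
grasp_force: 1.7
```

Emit:
servo_tool(motion=[0, 0, 0.15, 0, 0, 0, 1, 0, 0, 0.15, 0, 0, 0, 1, 0, 0, 0.05, 0, 0, 0, 1, 0, 0, 0, 0, 0, 0, 1])

```text
t: 11.32
eef_pos: [0.6492, -0.0376, 0.1407]
tool_rot: [0.0, 0.077, 0.997, 0.001]
contact_force: [-5.7, 3.3, 14.5]
gripper_width: -0.001
grasp_force: 7.2
```

Emit:
servo_tool(motion=[0, 0, 0.05, 0, 0, 0, 1, 0, 0, 0, 0, 0, 0, 1, 0, 0, 0, 0, 0, 0, 1, 0, 0, 0, 0, 0, 0, 1])

```text
t: 11.82
eef_pos: [0.6492, -0.0376, 0.1406]
tool_rot: [0.0, 0.077, 0.997, 0.001]
contact_force: [-8.9, 3.0, 21.3]
gripper_width: -0.005
grasp_force: 10.5
```

```bash
python3 -c "
from station import bot
o=bot.get_obs();print(o['eef_pos'],o['contact_force']);print(bot.hand_in())"
```

```text
[ 0.64920489 -0.03761133  0.1405854 ] [-8.86237751  2.95645429 21.28666092]
the job is handed in; nothing more can be done
None
```

I tipped the rocker on, pushed the key home, and handed the job in at about 11.8 s with the fingers holding the mushroom button fully down at about 21 N; the hand-in call returned no verdict.

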